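Load the half-lapped timber into the drilling jig and lock it

ROBOT

A 7-joint arm with a two-finger parallel gripper is mounted at the origin on the work surface. World frame = base frame: x ahead of the robot, y to its left, z up, the work surface at z = 0. Lengths are in m, angles in degrees, forces in N, time in s.
With the tool pointing down it reaches from about 0.35 to 0.775 m from the base axis. Payload 3.1 kg.
Tool frame: the origin (TCP) lies between the finger pads; the fingertips stand 19 mm ahead of it and the grasp point (between the pads) is the TCP; z points along the fingers, y is the line along which they close (so a half turn about z gives the same grasp; the last joint's range is limited). The gripper opens to 85 mm and grips with 20 to 120 N. Pads are 22 mm wide; open, the fingers measure 114 mm over their backs; the gripper's body (76 mm by 85 mm) begins 54 mm behind the grasp point. The pads swing forward as they close: fully open they stand 13 mm farther back than shut.
Start: joints at [70.09, 17.813, 0.802, 86.603, -0.252, 75.585, -1.558], TCP at [0.166, -0.524, 0.25] pointing down, gripper open.
Joint ranges: [-154.91, 154.91], [-16.99, 109.72], [-72.82, 74.43], [7.12, 147.25], [-82.49, 262.49], [11.32, 116.49], [-174.64, 174.64]. Speed limits (degrees/s): [159.86, 159.86, 180, 180, 180, 180, 180].

INTERFACE

Orientations are given as a 3x3 rotation matrix whose columns are the frame's x, y, z axes.
In Python, from station import observe, grab_frame, camera_model, sign_off, recognise, cut_out gives the robot as it stands.
- The arm moves only by the tool servo_tool, never from a script. Its argument "increments" is a list of rows, each an object of numbers: "fingers": the finger opening in mm, from 0 to 85.4; "tx", "ty", "tz": the shift along the tool's x, y, z in mm; "turn": the turn about the tool's z in rad. A call has 1 to 20 rows; each row shifts and turns the commanded pose from where the row before left it, along the tool's axes as they then stand; what a row does not reach is not made up. A row lasts 1/12 s, in which the tool goes at most 41.7 mm and 7.16 degrees, less where a joint would pass 70% of its speed; a pose out of reach is approached as far as the arm can. A call is refused whole if a number of a shift passes 41.7 or a number of a turn 0.125, either way. A call with a gripper value outside its range is refused whole. The fingers move at their own pace and stop on an object; "grip_force" is the grip in N (left out, the last holds). Time passes only in rows, so rows that do not move let the fingers close. It gives the time, the measured TCP pose, the force, the opening and the grip force at its end, in the units of the state.
- observe(): the state, without advancing time (a new reading comes with each control period).
- grab_frame(name): name is "side" or "top"; returns (picture, depth): 384x512x3 uint8, red, green, blue; 384x512 float32, m along the optical axis (not along the pixel's ray), 0 where there is no reading.
- camera_model(name): a dict with "fov_y" (degrees; the focal length in pixels is half the picture's height over the tangent of half this angle, whatever the lens; pixels are square), "cx", "cy" (the principal point, pixels), "world_to_cam" (4x4, takes a point from world to camera coordinates). Camera axes: x right, y down, z forward; pixel columns grow to the right and rows downward; lengths in m; the calibration is good to about 2 mm. A picture is of the moment at which its call begins. camera_model takes no time and is no camera call.
- sign_off(): hands the job in; it is judged then, once.
Trained networks look in the newest picture that a camera, given by its name, has taken for a name from the list of things; names that differ only in an ending like _2 or _b are one class to them, and where a whole thing is asked for, a point or a joint stands for the part that bears it (a point fixed in the world has none). Each returns a list of dicts, best first, with "confidence" (0 to 1); they miss things now and then, are a little off and sometimes report something else, mostly with a low value. They report only what shows in the picture. A call takes as long as a camera call. They do not tell look-alikes from the thing itself.
- recognise(camera, query): "point" ([x, y, z] in m, in the coordinates of the camera as it stood for that picture, good to about 4 mm: the middle of the surface that is visible of it).
- cut_out(camera, query): "pixels" (384x512 bool, what is visible of it).
The state is a dict: "time_s": time; "joint_positions": joint angles; "qd": joint speeds; "tau": joint torques, N m; "tcp_pos": TCP position; "orientation": TCP orientation; "ft_force": force on the tool from outside, world axes, zero at the start; "wrist_torque": the same for the moment, N m; "gripper_width": opening from 0.0 (shut) to 1.0 (fully open); "gripper_force": force on a finger pad.
Only numpy, scipy, OpenCV 4.12 (cv2) and the standard library are available. Lean on these libraries where they do the work, as an engineer would, in place of code of your own. Each camera call takes 0.05 s, during which the arm holds its last target. There are 200 camera calls.

TASK

Load the half-lapped timber into the drilling jig: lay it in the channel with its thin lap end towards the bridge, slide it along so that the lap passes under the bridge until its end is right up against the stop, then swing the locking lever fully shut across the channel behind it. Leave the timber flat in the channel, let go of everything, and leave the other things on the bench where they are.

Things in the scene. Friction and masses are not known exactly. Their poses are not given: they have to be found in the camera images.
- timber: Half-lapped pale timber, 170 long, 48 wide, 0.18 kg, on the left; it and the offcut swap places. Its rear 80 mm is full height, 48 tall (grip across it, middle at x = -45); the front 90 mm is the lap, a tongue 24 tall, low, flush with the underside. Origin: on the underside, mid-length, mid-width; x to the lap end, z up. Step at x = -5, lap end at x = 85.
- lap_end (a point): Point on the timber: the bottom edge of the lap's end face, mid-width (85 mm ahead of the timber's origin). Same axes as the timber.
- jig: Drilling jig fixed to the bench, right: plywood base 12 thick, x -130 to 200, y -60 to 100; a channel 54 wide along x between dark wooden rails 18 thick, x -130 to 170, tops 24 above the bench; channel floor 12 above it. Origin on the bench under the channel's centre line; x = feed direction (to the stop), y to the hinge side, z up. Loaded, the timber's origin is at x = 85, its tail at x = 0.
- bridge (a point): Middle of the underside of the bridge, an aluminium plate 50 long (jig x 95 to 145), 90 wide, 12 thick, across the channel. Underside 42 above the bench, 30 above the channel floor: the 24 mm lap passes, the full-height part does not. Top 54 above the bench, plus a steel drill bush 28 across, 12 high. Axes as the jig.
- stop (a point): Middle of the stop's face at channel floor height (jig x = 170, z = 12): a steel block 90 wide, 20 thick, its top 52 above the bench. Same axes as the jig; lap_end meets this point when the timber is home.
- lever (a joint): Locking lever's angle, rad, about the upright hinge. 0 = shut (hard stop): the arm lies across the channel, its face 3 mm behind the tail of a loaded timber. Grows as it opens, swinging towards the channel's open end, then out to the hinge side, to 2.8; starts at 2.1 to 2.7. Stays where left; about 1 N moves it. Handle at jig (x, y) = hinge + 115 mm (-sin q, -cos q).
- hinge (a point): The lever's hinge axis, at jig x = -13 mm, y = 75 mm; at the height of the arm's top (42 above the bench).
- lever_handle (a point): Point on the axis of the lever's upright handle, at its top (92 above the bench): a black rod 18 across and 50 tall that stands on the steel arm, 115 mm from the hinge. The arm is a flat steel bar 20 wide and 14 thick, 118 mm from hinge axis to tip, from 28 to 42 above the bench, so it clears the rails.
- offcut: A bystander: plain pale softwood block, 110 x 48 x 48, without a lap. Origin under its centre, x along its length.
- tape: A bystander: grey tape measure, 65 x 35 x 60 tall, beyond the middle of the bench. Origin under its centre.
- paint_tin: A bystander: paint tin, 90 across, 110 tall, to the right. Origin under its centre.
- glue: A bystander: white glue bottle, 56 across, 160 tall, to the right. Origin under its centre.
- sanding_block: A bystander: cork sanding block, 100 x 60 x 26, between the jig and the timber, towards the robot. Origin under its centre.
Things that resemble listed ones, but are neither listed nor needed, are in the scene too. Leave any green look-alike of the timber alone.

How it is judged (in metres and radians):
On the way:
1. the end of the lap is under the bridge, in the channel (x of lap_end in the frame of stop between -0.06 and 0.005 m and y of lap_end in the frame of stop between -0.01 and 0.01 m and z of lap_end in the frame of stop below 0.008 m), for 0.1 s.
At the end, for the whole second after the job is handed in: The timber lies flat (within 0.04 rad, 3 mm) in the channel, its lap under the bridge and its end within 3.5 mm of the stop, in line with the channel (0.07 rad, 6 mm), at rest, and the lever is shut (within 0.08 rad) (x of lap_end in the frame of stop between -0.0035 and 0.003 m and y of lap_end in the frame of stop between -0.006 and 0.006 m and z of lap_end in the frame of stop below 0.003 m and angle between the x axis of timber and the x axis of jig, either way round below 0.07 rad and angle between timber's own z axis and vertical below 0.04 rad and value of joint lever below 0.08 rad and linear speed of timber below 0.01 m/s); the robot touches nothing.
It fails at once if a bystander (offcut, tape measure, paint tin, glue bottle or sanding block) is moved more than 30 mm (distance of any of offcut, tape, paint_tin, glue, sanding_block from where it was at the start of the episode above 0.03 m).
It also fails if it takes over 62 s, if anything falls off the work surface, if the arm or the gripper's body presses on something with over 40 N, if the wrist force passes 120 N, or if a joint passes its speed limit or range.

## Working session

There is one attempt and no reset: what is moved stays moved. The work goes in short steps, Python scripts to look and compute and a tool call to move; the robot and the scene stay as the last step left them, time stands still between calls to the robot, and variables do not carry over. Pictures are saved under pics/ and viewed, at most 10 in all, crops included, and the job is handed in when it is done.

Besides the shell and the picture viewer there is one more tool, called after "Request:" as a command line: name --argument value ..., lists and objects as JSON in quotes. servo_tool: Moves the arm, as the interface text tells. Its arguments: {"type":"object","properties":{"increments":{"type":"array"},"grip_force":{"type":"number"}},"required":["increments"]}

```bash
mkdir -p pics
cat > h.py <<'E'
import numpy as np, cv2
from station import *
def save(cam,n):
    p,d=grab_frame(cam); cv2.imwrite(f'pics/{n}.png',p[:,:,::-1]); np.save(f'{n}_d.npy',d); np.save(f'{n}_p.npy',p); return p,d
def world(cam,d):
    m=camera_model(cam); h,w=d.shape; f=h/2/np.tan(np.radians(m['fov_y'])/2)
    v,u=np.mgrid[:h,:w]; P=np.stack([(u-m['cx'])/f*d,(v-m['cy'])/f*d,d],-1)
    T=np.linalg.inv(m['world_to_cam']); return P@T[:3,:3].T+T[:3,3]
def c2w(cam,p):
    T=np.linalg.inv(camera_model(cam)['world_to_cam']); return T[:3,:3]@np.array(p)+T[:3,3]
E
python3 - <<'E'
from h import *
np.set_printoptions(precision=3,suppress=True)
print(observe())
for c in('top','side'):
    save(c,c+'0'); m=camera_model(c); print(c,m)
    T=m['world_to_cam']; f=192/np.tan(np.radians(m['fov_y'])/2)
    for q in ['timber','offcut','lever','lever_handle','jig','sanding_block','tape']:
        for r in recognise(c,q)[:3]:
            p=np.array(r['point']); print(q,round(r['confidence'],2),c2w(c,p),(p[:2]/p[2]*f+[m['cx'],m['cy']]).round())
a=np.hstack([cv2.imread('pics/top0.png'),cv2.imread('pics/side0.png')])
E
```

```text
{'time_s': 0.0, 'joint_positions': array([70.089, 17.861,  0.802, 86.693, -0.252, 75.585, -1.56 ]), 'qd': array([ 0.022,  0.032, -0.017, -0.084, -0.079,  0.046, -0.047]), 'tau': array([ -0.001, -37.992,   0.146, -23.059,   0.012,   0.014,   0.   ]), 'tcp_pos': array([ 0.165, -0.524,  0.249]), 'orientation': array([[ 0.954,  0.301, -0.001],
       [ 0.301, -0.954,  0.002],
       [-0.   , -0.002, -1.   ]]), 'ft_force': array([ 0.509, -0.315, -0.789]), 'wrist_torque': array([0.   , 0.03 , 0.004]), 'gripper_force': 0.0, 'gripper_width': 1.0005150523233448}
top {'fov_y': 44.2086551543704, 'cx': 255.7370702975103, 'cy': 193.74956447134366, 'world_to_cam': array([[ 0.001, -1.   ,  0.004, -0.055],
       [-0.994, -0.002, -0.108,  0.512],
       [ 0.108, -0.004, -0.994,  1.548],
       [ 0.   ,  0.   ,  0.   ,  1.   ]])}
timber 0.96 [ 0.351 -0.071  0.025] [261. 242.]
timber 0.78 [0.461 0.327 0.027] [141. 209.]
timber 0.69 [0.259 0.381 0.024] [123. 270.]
offcut 0.87 [0.643 0.205 0.049] [178. 154.]
lever 0.62 [ 0.556 -0.076  0.039] [263. 180.]
lever_handle 0.75 [ 0.549 -0.077  0.044] [263. 182
[... 246 characters left out ...]
0.94 , -0.342,  0.014,  0.474],
       [-0.256,  0.675, -0.692,  0.221],
       [ 0.227, -0.654, -0.722,  1.256],
       [ 0.   ,  0.   ,  0.   ,  1.   ]])}
timber 0.9 [0.449 0.339 0.024] [234. 304.]
timber 0.73 [ 0.349 -0.042  0.025] [305. 215.]
timber 0.66 [0.253 0.389 0.027] [298. 345.]
offcut 0.7 [0.637 0.228 0.047] [190. 249.]
offcut 0.63 [0.434 0.139 0.021] [263. 251.]
lever 0.61 [ 0.538 -0.057  0.038] [254. 195.]
lever 0.29 [0.635 0.229 0.045] [191. 250.]
lever_handle 0.79 [ 0.536 -0.062  0.041] [255. 193.]
jig 0.89 [ 0.659 -0.123  0.011] [229. 179.]
jig 0.52 [ 0.537 -0.063  0.041] [255. 193.]
sanding_block 0.96 [0.433 0.138 0.023] [264. 250.]
tape 0.65 [0.776 0.068 0.049] [174. 200.]
```

View pics/top0.png

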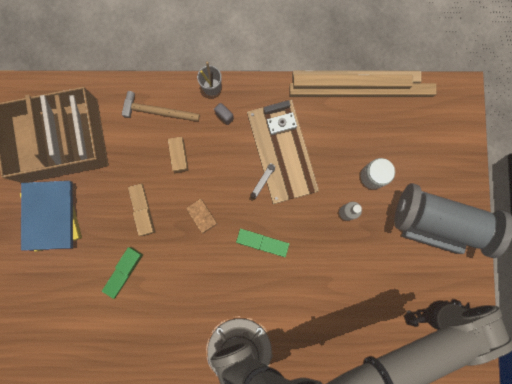

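View pics/side0.png

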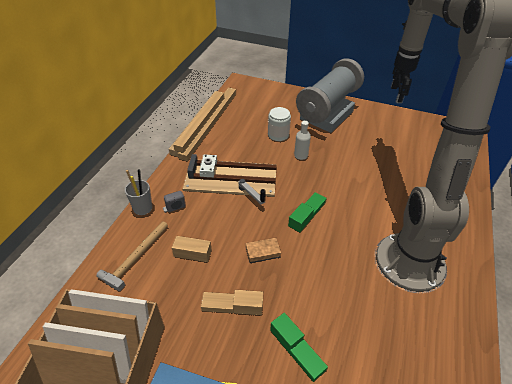

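The candidates are the pale stepped block at top (141,209) / side (232,302), and the green ones at top (262,242) and (122,272). The pale one is the only non-green one with a step, and the offcut at (178,154) has none. I'll confirm it in a crop and fit the poses.

```bash
cat > fit.py <<'E'
from h import *
from scipy.optimize import minimize
def tim(x,y):
    return np.where((abs(y)<.024)&(abs(x)<.085),np.where(x<-.005,.048,.024),0.)
def jig(x,y):
    z=np.where((x>-.13)&(x<.2)&(y>-.06)&(y<.1),.012,0.)
    z=np.where((abs(y)>.027)&(abs(y)<.045)&(x>-.13)&(x<.17),.024,z)
    z=np.where((abs(y)<.045)&(x>.17)&(x<.19),.052,z)
    z=np.where((abs(y)<.045)&(x>.095)&(x<.145),.054,z)
    return np.where(np.hypot(x-.12,y)<.014,.066,z)
def local(P,q):
    c,s=np.cos(q[2]),np.sin(q[2]); d=P[:,:2]-q[:2]; return d[:,0]*c+d[:,1]*s,-d[:,0]*s+d[:,1]*c
def fit(P,model,q0,mask=None):
    def cost(q):
        x,y=local(P,q); return np.minimum(abs(P[:,2]-model(x,y)),.012).mean()*1e3
    best=None
    for a in np.atleast_1d(q0[2]):
        r=None; q=np.array([q0[0],q0[1],a])
        for k in range(3):
            r=minimize(cost,q,method='Nelder-Mead',options=dict(initial_simplex=q+np.vstack([0*q,np.diag([.012,.012,.15])/(k+1)]))); q=r.x
        if best is None or r.fun<best.fun: best=r
    return best
def near(W,c,r): 
    m=(np.hypot(W[...,0]-c[0],W[...,1]-c[1])<r)&(W[...,2]>-.02)&(W[...,2]<.08); return W[m]
E
cat > a.py <<'E'
from fit import *
np.set_printoptions(precision=4,suppress=True)
for c in('top','side'):
    d=np.load(c+'0_d.npy'); W=world(c,d); W=np.where(d[...,None]>0,W,9)
    r=fit(near(W,[.455,.333],.13),tim,[.455,.333,np.arange(0,6.3,.5)]); print(c,'timber',r.x,r.fun)
    P=near(W,[.65,-.13],.2)
    r=fit(P,jig,[.62,-.14,[.0,.2,.4]]); print(c,'jig',r.x,r.fun)
    x,y=local(P,r.x); m=(P[:,2]>.034)&(x<.05)&(y>-.04)
    print('lever pts',m.sum()); 
    h=m&(P[:,2]>.07); 
    print('handle local',np.median(x[h]),np.median(y[h]), 'bar far', x[m].min(), y[m].max())
    X=x[m]+.013;Y=y[m]-.075; rr=np.hypot(X,Y); k=rr>.05; print('q',np.median(np.arctan2(-X[k],-Y[k])))
a=cv2.imread('pics/side0.png')[230:384,140:345]
b=cv2.imread('pics/top0.png')[90:210,235:330]
cv2.imwrite('pics/crop1.png',np.hstack([cv2.resize(a,(533,400)),cv2.resize(b,(267,400))]))
E
python3 a.py
```

```text
top timber [0.4607 0.3304 6.563 ] 3.154582062123896
top jig [ 0.6342 -0.1721  0.2766] 3.340201551355355
lever pts 215
handle local -0.0987686048394836 0.15694847107540033 bar far -0.0990715785209242 0.1687988780704771
q 2.385947223960324
side timber [0.4599 0.3303 0.2735] 2.2804477471735476
side jig [ 0.6335 -0.1732  0.2789] 3.2856659900517102
lever pts 209
handle local -0.09193483625316573 0.16850109793434578 bar far -0.0990403352215734 0.17351088363237155
q 2.471745003708257
```

View pics/crop1.png

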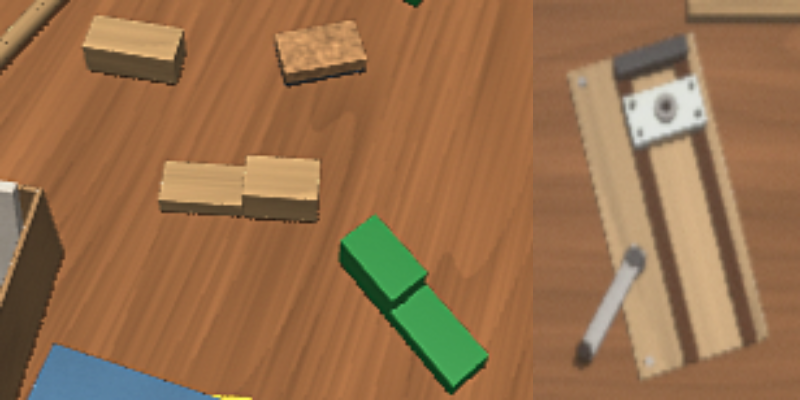

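The crop shows the pale stepped timber, with the full-height part on the right at crop (282,188) and the lap on the left at (203,188), pointing to +x. The green look-alikes are separate. The lever's handle is at crop (583,352), open at about 2.4 rad. Both cameras agree on timber (0.460, 0.330, 0.277 rad) and jig (0.634, -0.173, 0.278 rad). Moving now.

Request:
servo_tool --increments '[{"turn": 0.0275,"tx": 31.3,"ty": -22.6,"fingers": 85},{"tx": 31.3,"ty": -22.6},{"tx": 31.3,"ty": -22.6},{"tx": 31.3,"ty": -22.6},{"tx": 31.3,"ty": -22.6},{"tx": 31.3,"ty": -22.6},{"tx": 31.3,"ty": -22.6},{"tx": 31.3,"ty": -22.6},{"tx": 31.3,"ty": -22.6},{"tx": 31.3,"ty": -22.6},{"tx": 31.3,"ty": -22.6},{"tx": 31.3,"ty": -22.6},{"tx": 31.3,"ty": -22.6},{"tx": 31.3,"ty": -22.6}]'

```text
invalid input at $.increments[0]: expected keys fingers, tx, ty, tz, turn
```

Request:
servo_tool --increments '[{"tx": 3.2,"ty": -38.6},{"tx": 3.2,"ty": -38.6},{"tx": 3.2,"ty": -38.6},{"tx": 3.2,"ty": -38.6},{"tx": 3.2,"ty": -38.6},{"tx": 3.2,"ty": -38.6},{"tx": 3.2,"ty": -38.6},{"tx": 3.2,"ty": -38.6},{"tx": 3.2,"ty": -38.6},{"tx": 3.2,"ty": -38.6},{"tx": 3.2,"ty": -38.6},{},{}]'

```text
invalid input at $.increments[0]: expected keys fingers, tx, ty, tz, turn
```

```bash
cat > go.py <<'E'
import sys,numpy as np
from station import observe
# target x y z yaw -> tool-frame totals in mm, rad
t=[float(a) for a in sys.argv[1:5]]; s=observe(); R=s['orientation']
d=R.T@(np.array(t[:3])-s['tcp_pos'])*1e3; yaw=np.arctan2(R[1,0],R[0,0])
print('t',s['time_s'],'pos',s['tcp_pos'].round(4),'yaw',yaw.round(4),'F',s['ft_force'].round(1),'w',round(s['gripper_width']*85.4,1),'z-ax',R[:,2].round(3))
print('shift',d.round(1),'turn',round(yaw-t[3],4))
E
python3 go.py .417 .318 .034 .278
```

```text
t 0.8 pos [ 0.1656 -0.5245  0.2503] yaw 0.3059 F [ 0.2  0.5 -0.4] w 85.3 z-ax [-0. -0. -1.]
shift [ 493.4 -727.7  216.3] turn 0.0279
```

All five keys are needed in each row.

Request:
servo_tool --increments '[{"fingers": 85,"tx": 31.3,"ty": -22.6,"tz": 0,"turn": 0.0278},{"fingers": 85,"tx": 31.3,"ty": -22.6,"tz": 0,"turn": 0},{"fingers": 85,"tx": 31.3,"ty": -22.6,"tz": 0,"turn": 0},{"fingers": 85,"tx": 31.3,"ty": -22.6,"tz": 0,"turn": 0},{"fingers": 85,"tx": 31.3,"ty": -22.6,"tz": 0,"turn": 0},{"fingers": 85,"tx": 31.3,"ty": -22.6,"tz": 0,"turn": 0},{"fingers": 85,"tx": 31.3,"ty": -22.6,"tz": 0,"turn": 0},{"fingers": 85,"tx": 31.3,"ty": -22.6,"tz": 0,"turn": 0},{"fingers": 85,"tx": 31.3,"ty": -22.6,"tz": 0,"turn": 0},{"fingers": 85,"tx": 31.3,"ty": -22.6,"tz": 0,"turn": 0},{"fingers": 85,"tx": 31.3,"ty": -22.6,"tz": 0,"turn": 0},{"fingers": 85,"tx": 31.3,"ty": -22.6,"tz": 0,"turn": 0},{"fingers": 85,"tx": 31.3,"ty": -22.6,"tz": 0,"turn": 0},{"fingers": 85,"tx": 31.3,"ty": -22.6,"tz": 0,"turn": 0}]'

```text
time_s: 1.97
tcp_pos: [0.5002, -0.0978, 0.2506]
orientation: [[0.962, 0.274, 0.001], [0.274, -0.962, -0.0], [0.001, 0.001, -1.0]]
ft_force: [0.5, -1.2, -0.8]
gripper_width: 0.994
gripper_force: 0.0
```

Request:
servo_tool --increments '[{"fingers": 85,"tx": 3.2,"ty": -38.6,"tz": 0,"turn": 0},{"fingers": 85,"tx": 3.2,"ty": -38.6,"tz": 0,"turn": 0},{"fingers": 85,"tx": 3.2,"ty": -38.6,"tz": 0,"turn": 0},{"fingers": 85,"tx": 3.2,"ty": -38.6,"tz": 0,"turn": 0},{"fingers": 85,"tx": 3.2,"ty": -38.6,"tz": 0,"turn": 0},{"fingers": 85,"tx": 3.2,"ty": -38.6,"tz": 0,"turn": 0},{"fingers": 85,"tx": 3.2,"ty": -38.6,"tz": 0,"turn": 0},{"fingers": 85,"tx": 3.2,"ty": -38.6,"tz": 0,"turn": 0},{"fingers": 85,"tx": 3.2,"ty": -38.6,"tz": 0,"turn": 0},{"fingers": 85,"tx": 3.2,"ty": -38.6,"tz": 0,"turn": 0},{"fingers": 85,"tx": 3.2,"ty": -38.6,"tz": 0,"turn": 0},{"fingers": 85,"tx": 0,"ty": 0,"tz": 0,"turn": 0},{"fingers": 85,"tx": 0,"ty": 0,"tz": 0,"turn": 0}]'

```text
time_s: 3.05
tcp_pos: [0.4147, 0.3218, 0.2504]
orientation: [[0.96, 0.281, -0.001], [0.281, -0.96, 0.002], [-0.0, -0.002, -1.0]]
ft_force: [0.4, -0.9, 0.3]
gripper_width: 0.993
gripper_force: 0.0
```

```bash
python3 go.py .417 .318 .034 .278
```

```text
t 3.05 pos [0.4147 0.3218 0.2504] yaw 0.2849 F [ 0.4 -0.9  0.3] w 84.8 z-ax [-0.001  0.002 -1.   ]
shift [  1.2   4.6 216.3] turn 0.0069
```

Request:
servo_tool --increments '[{"fingers": 85,"tx": 0.6,"ty": 2,"tz": 36,"turn": 0.003},{"fingers": 85,"tx": 0.6,"ty": 2,"tz": 36,"turn": 0.003},{"fingers": 85,"tx": 0,"ty": 0,"tz": 36,"turn": 0},{"fingers": 85,"tx": 0,"ty": 0,"tz": 36,"turn": 0},{"fingers": 85,"tx": 0,"ty": 0,"tz": 36,"turn": 0},{"fingers": 85,"tx": 0,"ty": 0,"tz": 20,"turn": 0},{"fingers": 85,"tx": 0,"ty": 0,"tz": 16,"turn": 0},{"fingers": 85,"tx": 0,"ty": 0,"tz": 0,"turn": 0},{"fingers": 85,"tx": 0,"ty": 0,"tz": 0,"turn": 0}]'

```text
time_s: 3.8
tcp_pos: [0.4193, 0.3131, 0.0338]
orientation: [[0.964, 0.266, -0.001], [0.266, -0.964, -0.002], [-0.002, 0.002, -1.0]]
ft_force: [1.3, 0.5, 0.7]
gripper_width: 0.993
gripper_force: 0.0
```

```bash
python3 go.py .417 .318 .034 .278
```

```text
t 3.8 pos [0.4193 0.3131 0.0338] yaw 0.2697 F [1.3 0.5 0.7] w 84.8 z-ax [-0.001 -0.002 -1.   ]
shift [-1.  -5.3 -0.3] turn -0.0083
```

Request:
servo_tool --increments '[{"fingers": 85,"tx": -1,"ty": -4.5,"tz": 0,"turn": -0.007},{"fingers": 85,"tx": 0,"ty": 0,"tz": 0,"turn": 0},{"fingers": 85,"tx": 0,"ty": 0,"tz": 0,"turn": 0},{"fingers": 85,"tx": 0,"ty": 0,"tz": 0,"turn": 0},{"fingers": 40,"tx": 0,"ty": 0,"tz": 0,"turn": 0},{"fingers": 40,"tx": 0,"ty": 0,"tz": 0,"turn": 0},{"fingers": 40,"tx": 0,"ty": 0,"tz": 0,"turn": 0},{"fingers": 40,"tx": 0,"ty": 0,"tz": 0,"turn": 0},{"fingers": 40,"tx": 0,"ty": 0,"tz": 0,"turn": 0},{"fingers": 40,"tx": 0,"ty": 0,"tz": 0,"turn": 0},{"fingers": 40,"tx": 0,"ty": 0,"tz": 0,"turn": 0},{"fingers": 40,"tx": 0,"ty": 0,"tz": 0,"turn": 0}]' --grip_force 50

```text
time_s: 4.8
tcp_pos: [0.417, 0.3192, 0.0346]
orientation: [[0.961, 0.275, 0.001], [0.275, -0.961, -0.0], [0.001, 0.0, -1.0]]
ft_force: [-0.2, -1.0, 4.5]
gripper_width: 0.558
gripper_force: 53.4
```

```bash
python3 go.py .417 .318 .034 .278
```

```text
t 4.8 pos [0.417  0.3192 0.0346] yaw 0.2789 F [-0.2 -1.   4.5] w 47.6 z-ax [ 0.001 -0.    -1.   ]
shift [-0.3  1.1  0.6] turn 0.0009
```

Request:
servo_tool --increments '[{"fingers": 40,"tx": 0,"ty": 0,"tz": -15,"turn": 0},{"fingers": 40,"tx": 0,"ty": 0,"tz": -35,"turn": 0},{"fingers": 40,"tx": 0,"ty": 0,"tz": -35,"turn": 0},{"fingers": 40,"tx": 0,"ty": 0,"tz": -25,"turn": 0},{"fingers": 40,"tx": 2,"ty": 20,"tz": 0,"turn": 0},{"fingers": 40,"tx": 2,"ty": 38,"tz": 0,"turn": 0},{"fingers": 40,"tx": 2,"ty": 38,"tz": 0,"turn": 0},{"fingers": 40,"tx": 2,"ty": 38,"tz": 0,"turn": 0},{"fingers": 40,"tx": 2,"ty": 38,"tz": 0,"turn": 0},{"fingers": 40,"tx": 2,"ty": 38,"tz": 0,"turn": 0},{"fingers": 40,"tx": 2,"ty": 38,"tz": 0,"turn": 0},{"fingers": 40,"tx": 2,"ty": 38,"tz": 0,"turn": 0},{"fingers": 40,"tx": 2,"ty": 38,"tz": 0,"turn": 0},{"fingers": 40,"tx": 2,"ty": 38,"tz": 0,"turn": 0},{"fingers": 40,"tx": 2,"ty": 38,"tz": 0,"turn": 0},{"fingers": 40,"tx": 2,"ty": 38,"tz": 0,"turn": 0},{"fingers": 40,"tx": 2,"ty": 38,"tz": 0,"turn": 0},{"fingers": 40,"tx": 2,"ty": 38,"tz": 0,"turn": 0},{"fingers": 40,"tx": 0,"ty": 18,"tz": 0,"turn": 0}]'

```text
time_s: 6.38
tcp_pos: [0.5896, -0.192, 0.1422]
orientation: [[0.963, 0.269, -0.002], [0.269, -0.963, -0.004], [-0.003, 0.003, -1.0]]
ft_force: [-0.9, -1.3, -3.2]
gripper_width: 0.553
gripper_force: 52.6
```

Request:
servo_tool --increments '[{"fingers": 40,"tx": 0,"ty": 0,"tz": 0,"turn": 0},{"fingers": 40,"tx": 0,"ty": 0,"tz": 0,"turn": 0},{"fingers": 40,"tx": 0,"ty": 0,"tz": 0,"turn": 0},{"fingers": 40,"tx": 0,"ty": 0,"tz": 0,"turn": 0},{"fingers": 40,"tx": 0,"ty": 0,"tz": 0,"turn": 0},{"fingers": 40,"tx": 0,"ty": 0,"tz": 0,"turn": 0}]'

```text
time_s: 6.88
tcp_pos: [0.5901, -0.1829, 0.1444]
orientation: [[0.961, 0.278, -0.0], [0.278, -0.961, 0.0], [0.0, -0.0, -1.0]]
ft_force: [0.7, -0.2, -1.5]
gripper_width: 0.55
gripper_force: 52.7
```

```bash
python3 go.py .5907 -.1853 .0475 .278
python3 - <<'E'
from fit import *
np.set_printoptions(precision=4,suppress=True)
s=observe(); z0=s['tcp_pos'][2]-.0346
for c in('top','side'):
    p,d=save(c,c+'1'); W=world(c,d); W=np.where(d[...,None]>0,W,9)
    g=s['tcp_pos']; P=W[(np.hypot(W[...,0]-g[0]-.09,W[...,1]-g[1]-.02)<.07)&(W[...,2]>z0+.018)&(W[...,2]<z0+.03)]
    R=s['orientation']; L=(P-g)@R*1e3; print(c,len(P),'lap x',np.percentile(L[:,0],[1,99]),'y',np.percentile(L[:,1],[1,50,99]),'z',np.median(P[:,2])-z0)
    r=cv2.minAreaRect((P[:,:2]*1e3).astype(np.float32)); print(r,'tool pos',g)
E
```

```text
t 6.8833 pos [ 0.5901 -0.1829  0.1444] yaw 0.2815 F [ 0.7 -0.2 -1.5] w 47.0 z-ax [-0.  0. -1.]
shift [-0.1  2.5 96.9] turn 0.0035
top 245 lap x [ 44.3267 129.8626] y [-24.0978  -9.3168  19.127 ] z 0.02393918007618065
((666.7026977539062, -145.8765869140625), (41.266029357910156, 107.3037109375), 88.08145904541016) tool pos [ 0.5901 -0.1829  0.1444]
side 243 lap x [ 33.2435 128.077 ] y [-28.3297  -5.4316  23.4304] z 0.022245302219803004
((666.1776123046875, -159.354736328125), (101.33585357666016, 56.06367111206055), 16.933189392089844) tool pos [ 0.5901 -0.1829  0.1444]
```

Request:
servo_tool --increments '[{"fingers": 40,"tx": 0,"ty": 2,"tz": 20,"turn": 0.003},{"fingers": 40,"tx": 0,"ty": 0,"tz": 30,"turn": 0},{"fingers": 40,"tx": 0,"ty": 0,"tz": 25,"turn": 0},{"fingers": 40,"tx": 0,"ty": 0,"tz": 0,"turn": 0},{"fingers": 40,"tx": 0,"ty": 0,"tz": 0,"turn": 0},{"fingers": 40,"tx": 0,"ty": 0,"tz": 0,"turn": 0},{"fingers": 40,"tx": 0,"ty": 0,"tz": 0,"turn": 0}]'

```text
time_s: 7.57
tcp_pos: [0.5927, -0.1865, 0.0718]
orientation: [[0.962, 0.273, 0.005], [0.273, -0.962, -0.001], [0.004, 0.002, -1.0]]
ft_force: [0.4, 1.4, -2.7]
gripper_width: 0.557
gripper_force: 52.6
```

```bash
python3 go.py .5907 -.1853 .0475 .278
python3 - <<'E'
from h import *
p,d=save('top','top2'); q,_=save('side','side2')
a=p[90:210,235:330,::-1]; b=q[140:215,175:295,::-1]
cv2.imwrite('pics/crop2.png',np.hstack([cv2.resize(a,(317,400),interpolation=2),cv2.resize(b,(480,400),interpolation=2)]))
E
```

```text
t 7.5667 pos [ 0.5927 -0.1865  0.0718] yaw 0.2763 F [ 0.4  1.4 -2.7] w 47.5 z-ax [ 0.005 -0.001 -1.   ]
shift [-1.7 -1.8 24.3] turn -0.0017
```

View pics/crop2.png

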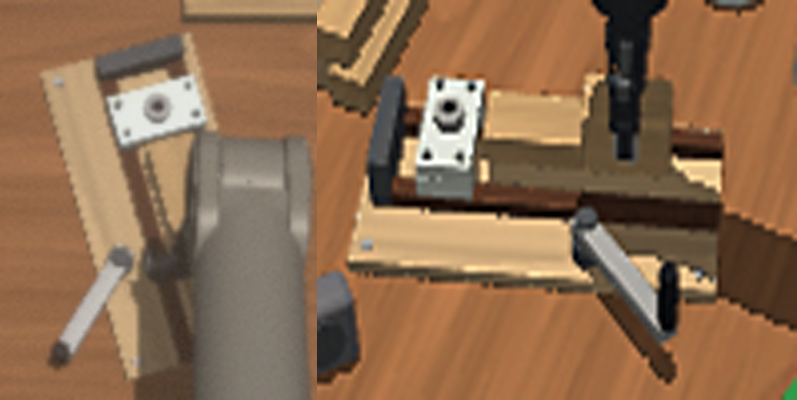

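The side view (right half of the crop) shows the timber held just above the channel at (630,120), with its lap end at (490,115) in front of the bridge at (450,110). I'll lower it slowly.

Request:
servo_tool --increments '[{"fingers": 40,"tx": -3,"ty": -1,"tz": 5,"turn": 0},{"fingers": 40,"tx": -2,"ty": 0,"tz": 4,"turn": 0},{"fingers": 40,"tx": 0,"ty": 0,"tz": 3,"turn": 0},{"fingers": 40,"tx": 0,"ty": 0,"tz": 3,"turn": 0},{"fingers": 40,"tx": 0,"ty": 0,"tz": 2,"turn": 0},{"fingers": 40,"tx": 0,"ty": 0,"tz": 2,"turn": 0},{"fingers": 40,"tx": 0,"ty": 0,"tz": 1,"turn": 0},{"fingers": 40,"tx": 0,"ty": 0,"tz": 0,"turn": 0}]'

```text
time_s: 8.33
tcp_pos: [0.5854, -0.1868, 0.0489]
orientation: [[0.962, 0.273, -0.001], [0.273, -0.962, 0.0], [-0.0, -0.0, -1.0]]
ft_force: [-0.1, -0.1, -2.2]
gripper_width: 0.554
gripper_force: 52.6
```

```bash
python3 go.py .5860 -.1867 .0470 .278
```

```text
t 8.3333 pos [ 0.5854 -0.1868  0.0489] yaw 0.2762 F [-0.1 -0.1 -2.2] w 47.3 z-ax [-0.001  0.    -1.   ]
shift [0.5 0.1 1.9] turn -0.0018
```

Request:
servo_tool --increments '[{"fingers": 40,"tx": 0,"ty": 0,"tz": 1,"turn": -0.001},{"fingers": 40,"tx": 5,"ty": 0,"tz": 0.5,"turn": 0},{"fingers": 40,"tx": 10,"ty": 0,"tz": 0,"turn": 0},{"fingers": 40,"tx": 10,"ty": 0,"tz": 0,"turn": 0},{"fingers": 40,"tx": 10,"ty": 0,"tz": 0,"turn": 0},{"fingers": 40,"tx": 10,"ty": 0,"tz": 0,"turn": 0},{"fingers": 40,"tx": 10,"ty": 0,"tz": 0,"turn": 0},{"fingers": 40,"tx": 10,"ty": 0,"tz": 0,"turn": 0},{"fingers": 40,"tx": 10,"ty": 0,"tz": 0,"turn": 0},{"fingers": 40,"tx": 5,"ty": 0,"tz": 0,"turn": 0},{"fingers": 40,"tx": 2,"ty": 0,"tz": 0,"turn": 0},{"fingers": 40,"tx": 0,"ty": 0,"tz": 0,"turn": 0},{"fingers": 40,"tx": 0,"ty": 0,"tz": 0,"turn": 0}]'

```text
time_s: 9.42
tcp_pos: [0.664, -0.1647, 0.0476]
orientation: [[0.962, 0.273, -0.001], [0.273, -0.962, -0.0], [-0.001, 0.0, -1.0]]
ft_force: [-0.1, -1.0, -2.6]
gripper_width: 0.556
gripper_force: 52.6
```

```bash
python3 go.py .6724 -.1621 .0470 .278
```

```text
t 9.4167 pos [ 0.664  -0.1647  0.0476] yaw 0.2769 F [-0.1 -1.  -2.6] w 47.5 z-ax [-0.001 -0.    -1.   ]
shift [ 8.8 -0.2  0.6] turn -0.0011
```

Request:
servo_tool --increments '[{"fingers": 40,"tx": 2,"ty": 0,"tz": 0.5,"turn": 0},{"fingers": 40,"tx": 2,"ty": 0,"tz": 0,"turn": 0},{"fingers": 40,"tx": 1,"ty": 0,"tz": 0,"turn": 0},{"fingers": 40,"tx": 1,"ty": 0,"tz": 0,"turn": 0},{"fingers": 40,"tx": 1,"ty": 0,"tz": 0,"turn": 0},{"fingers": 40,"tx": 1,"ty": 0,"tz": 0,"turn": 0},{"fingers": 40,"tx": 1,"ty": 0,"tz": 0,"turn": 0},{"fingers": 40,"tx": 1,"ty": 0,"tz": 0,"turn": 0},{"fingers": 40,"tx": 0,"ty": 0,"tz": 0,"turn": 0}]'

```text
time_s: 10.17
tcp_pos: [0.6721, -0.1625, 0.0471]
orientation: [[0.962, 0.274, -0.005], [0.274, -0.962, -0.001], [-0.005, -0.0, -1.0]]
ft_force: [-6.1, -0.4, 1.9]
gripper_width: 0.554
gripper_force: 53.1
```

```bash
python3 go.py .6724 -.1621 .0470 .278
```

```text
t 10.1667 pos [ 0.6721 -0.1625  0.0471] yaw 0.2772 F [-6.1 -0.4  1.9] w 47.3 z-ax [-0.005 -0.001 -1.   ]
shift [ 0.4 -0.3  0.1] turn -0.0008
```

Request:
servo_tool --increments '[{"fingers": 40,"tx": 1,"ty": 0,"tz": 0,"turn": 0},{"fingers": 40,"tx": 1,"ty": 0,"tz": 0,"turn": 0},{"fingers": 40,"tx": 0,"ty": 0,"tz": 0,"turn": 0}]'

```text
time_s: 10.42
tcp_pos: [0.6721, -0.1625, 0.0471]
orientation: [[0.962, 0.274, -0.009], [0.274, -0.962, -0.002], [-0.009, -0.001, -1.0]]
ft_force: [-9.8, -1.3, 3.9]
gripper_width: 0.553
gripper_force: 53.4
```

It is against the stop. Next I'll let go, lift and check.

Request:
servo_tool --increments '[{"fingers": 50,"tx": 0,"ty": 0,"tz": 0,"turn": 0},{"fingers": 60,"tx": 0,"ty": 0,"tz": 0,"turn": 0},{"fingers": 70,"tx": 0,"ty": 0,"tz": 0,"turn": 0},{"fingers": 70,"tx": 0,"ty": 0,"tz": 0,"turn": 0},{"fingers": 70,"tx": 0,"ty": 0,"tz": 0,"turn": 0},{"fingers": 70,"tx": 0,"ty": 0,"tz": -20,"turn": 0},{"fingers": 70,"tx": 0,"ty": 0,"tz": -40,"turn": 0},{"fingers": 70,"tx": 0,"ty": 0,"tz": -40,"turn": 0},{"fingers": 60,"tx": -10,"ty": -10,"tz": -10,"turn": 0},{"fingers": 60,"tx": -35,"ty": -20,"tz": 0,"turn": 0},{"fingers": 60,"tx": -35,"ty": -20,"tz": 0,"turn": 0},{"fingers": 60,"tx": -35,"ty": -20,"tz": 0,"turn": 0},{"fingers": 60,"tx": 0,"ty": 0,"tz": 0,"turn": 0},{"fingers": 60,"tx": 0,"ty": 0,"tz": 0,"turn": 0},{"fingers": 60,"tx": 0,"ty": 0,"tz": 0,"turn": 0},{"fingers": 60,"tx": 0,"ty": 0,"tz": 0,"turn": 0}]'

```text
time_s: 11.75
tcp_pos: [0.5484, -0.1258, 0.1584]
orientation: [[0.962, 0.273, 0.004], [0.273, -0.962, -0.0], [0.003, 0.001, -1.0]]
ft_force: [0.1, -0.8, 0.4]
gripper_width: 0.704
gripper_force: 0.0
```

```bash
cat > chk.py <<'E'
from fit import *
import sys
np.set_printoptions(precision=4,suppress=True)
J=np.array([.6338,-.1727,.278])
for c in('top','side'):
    p,d=save(c,c+sys.argv[1]); W=world(c,d); W=np.where(d[...,None]>0,W,9)
    P=near(W,[.65,-.13],.2); x,y=local(P,J)
    m=(abs(y)<.03)&(x<.09)&(x>-.06)&(P[:,2]>.052)&(P[:,2]<.068)
    print(c,'tall top n',m.sum(),'x',np.percentile(x[m],[1,99]),'y',np.percentile(y[m],[1,99]),'z',np.percentile(P[m,2],[10,50,90]))
    m=(P[:,2]>.034)&(P[:,2]<.1)&(np.hypot(x+.013,y-.075)<.13)&((x<-.003)|(y>.04)); X=x[m]+.013;Y=y[m]-.075; k=np.hypot(X,Y)>.04
    print('lever q',np.median(np.arctan2(-X[k],-Y[k])),k.sum())
    for r in recognise(c,'lever_handle')[:1]: w=c2w(c,r['point']); print('handle',w,local(w[None],J),r['confidence'])
a=np.load('top%s_p.npy'%sys.argv[1])[90:210,235:330,::-1]; b=np.load('side%s_p.npy'%sys.argv[1])[140:215,175:295,::-1]
cv2.imwrite('pics/crop%s.png'%sys.argv[1],np.hstack([cv2.resize(a,(317,400),interpolation=2),cv2.resize(b,(480,400),interpolation=2)]))
E
python3 chk.py 3; python3 go.py .503 -.044 .16 .278
```

```text
top tall top n 107 x [0.0502 0.0803] y [-0.0236  0.0232] z [0.0563 0.06   0.0646]
lever q 2.3793999928165115 88
handle [ 0.5203 -0.0583  0.0429] (array([-0.0777]), array([0.1411])) 0.48
side tall top n 219 x [-0.0007  0.0782] y [-0.0234  0.0282] z [0.0552 0.0583 0.061 ]
lever q 2.443266739565849 170
handle [ 0.5384 -0.061   0.0444] (array([-0.0611]), array([0.1336])) 0.76
t 11.95 pos [ 0.5477 -0.1254  0.1575] yaw 0.2768 F [ 0.1 -0.8 -0.2] w 60.0 z-ax [ 0.001  0.    -1.   ]
shift [-20.7 -90.5  -2.5] turn -0.0012
```

View pics/crop3.png

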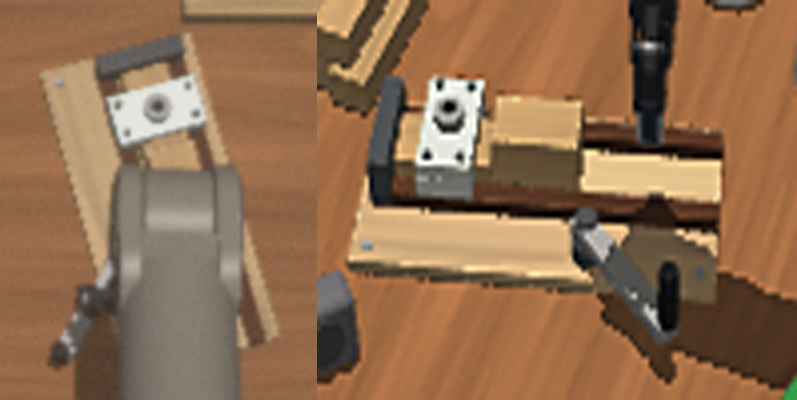

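The timber is home: its tall part at (538,140) stands just in front of the bridge, and its tail is within 1 mm of jig x = 0. The lever handle is at (668,295), q about 2.41. I'll grasp the handle.

Request:
servo_tool --increments '[{"fingers": 60,"tx": -7,"ty": -30,"tz": 0,"turn": 0},{"fingers": 60,"tx": -7,"ty": -30,"tz": 0,"turn": 0},{"fingers": 60,"tx": -7,"ty": -31,"tz": 0,"turn": 0},{"fingers": 60,"tx": 0,"ty": 0,"tz": 0,"turn": 0},{"fingers": 60,"tx": 0,"ty": 0,"tz": 0,"turn": 0},{"fingers": 60,"tx": 0,"ty": 0,"tz": 25,"turn": 0},{"fingers": 60,"tx": 0,"ty": 0,"tz": 30,"turn": 0},{"fingers": 60,"tx": 0,"ty": 0,"tz": 23,"turn": 0},{"fingers": 60,"tx": 0,"ty": 0,"tz": 0,"turn": 0},{"fingers": 60,"tx": 0,"ty": 0,"tz": 0,"turn": 0},{"fingers": 60,"tx": 0,"ty": 0,"tz": 0,"turn": 0}]'

```text
time_s: 12.87
tcp_pos: [0.5028, -0.0441, 0.0804]
orientation: [[0.962, 0.272, 0.002], [0.272, -0.962, -0.0], [0.002, 0.001, -1.0]]
ft_force: [0.5, 1.5, 0.5]
gripper_width: 0.705
gripper_force: 0.0
```

```bash
python3 go.py .5034 -.0429 .08 .278
```

```text
t 12.8667 pos [ 0.5028 -0.0441  0.0804] yaw 0.2758 F [0.5 1.5 0.5] w 60.2 z-ax [ 0.002 -0.    -1.   ]
shift [ 0.9 -1.   0.4] turn -0.0022
```

Request:
servo_tool --increments '[{"fingers": 10,"tx": 0,"ty": 0,"tz": 0,"turn": 0},{"fingers": 10,"tx": 0,"ty": 0,"tz": 0,"turn": 0},{"fingers": 10,"tx": 0,"ty": 0,"tz": 0,"turn": 0},{"fingers": 10,"tx": 0,"ty": 0,"tz": 0,"turn": 0},{"fingers": 10,"tx": 0,"ty": 0,"tz": 0,"turn": 0},{"fingers": 10,"tx": 0,"ty": 0,"tz": 0,"turn": 0},{"fingers": 10,"tx": 0,"ty": 0,"tz": 0,"turn": 0},{"fingers": 10,"tx": 0,"ty": 0,"tz": 0,"turn": 0}]' --grip_force 25

```text
time_s: 13.53
tcp_pos: [0.5021, -0.0436, 0.0804]
orientation: [[0.962, 0.273, 0.002], [0.273, -0.962, -0.001], [0.002, 0.001, -1.0]]
ft_force: [-0.5, -0.0, 5.1]
gripper_width: 0.203
gripper_force: 25.4
```

Run:
```python
from fit import *
s=observe(); J=[.6338,-.1727,.278]; x,y=local(s['tcp_pos'][None],J); x=x[0];y=y[0]
q=np.arctan2(-(x+.013),-(y-.075)); print(s['tcp_pos'],s['gripper_width']*85.4,s['gripper_force'],s['ft_force'],'loc',x,y,'q',q,'r',np.hypot(x+.013,y-.075))
n=12; px,py=x,y
for k in range(1,n+1):
    a=q*(1-k/n); X=-.013-.115*np.sin(a);Y=.075-.115*np.cos(a)
    print(k,round(a,2),'tx',round((X-px)*1e3,1),'ty',round(-(Y-py)*1e3,1)); px,py=X,Y
```

```text
[ 0.5021016  -0.04361222  0.08038204] 17.303104574848582 25.427162647247314 [-0.53948533 -0.03831719  5.13699028] loc -0.09121605245108166 0.1602739947547828 q 2.39933817212423 r 0.11571259673202863
1 2.2 tx -14.8 ty 17.7
2 2.0 tx -11.6 ty 19.8
3 1.8 tx -7.4 ty 21.7
4 1.6 tx -2.9 ty 22.8
5 1.4 tx 1.6 ty 22.9
6 1.2 tx 6.1 ty 22.1
7 1.0 tx 10.4 ty 20.5
8 0.8 tx 14.3 ty 18.0
9 0.6 tx 17.6 ty 14.8
10 0.4 tx 20.1 ty 11.0
11 0.2 tx 21.9 ty 6.8
12 0.0 tx 22.8 ty 2.3
```

Request:
servo_tool --increments '[{"fingers": 10,"tx": -8,"ty": 8.5,"tz": 0,"turn": 0},{"fingers": 10,"tx": -6.8,"ty": 9.2,"tz": 0,"turn": 0},{"fingers": 10,"tx": -6.3,"ty": 9.6,"tz": 0,"turn": 0},{"fingers": 10,"tx": -5.3,"ty": 10.2,"tz": 0,"turn": 0},{"fingers": 10,"tx": -4.2,"ty": 10.7,"tz": 0,"turn": 0},{"fingers": 10,"tx": -3.2,"ty": 11,"tz": 0,"turn": 0},{"fingers": 10,"tx": -2,"ty": 11.4,"tz": 0,"turn": 0},{"fingers": 10,"tx": -0.9,"ty": 11.4,"tz": 0,"turn": 0},{"fingers": 10,"tx": 0.3,"ty": 11.5,"tz": 0,"turn": 0},{"fingers": 10,"tx": 1.3,"ty": 11.4,"tz": 0,"turn": 0},{"fingers": 10,"tx": 2.5,"ty": 11.2,"tz": 0,"turn": 0},{"fingers": 10,"tx": 3.6,"ty": 10.9,"tz": 0,"turn": 0},{"fingers": 10,"tx": 0,"ty": 0,"tz": 0,"turn": 0},{"fingers": 10,"tx": 0,"ty": 0,"tz": 0,"turn": 0}]'

```text
time_s: 14.7
tcp_pos: [0.5065, -0.1753, 0.0791]
orientation: [[0.962, 0.272, -0.002], [0.272, -0.962, -0.001], [-0.003, 0.001, -1.0]]
ft_force: [-1.7, -1.2, 4.0]
gripper_width: 0.197
gripper_force: 26.3
```

Run:
```python
from fit import *
s=observe(); J=[.6338,-.1727,.278]; x,y=local(s['tcp_pos'][None],J); x=x[0];y=y[0]
q=np.arctan2(-(x+.013),-(y-.075)); print(s['tcp_pos'],s['gripper_width']*85.4,s['gripper_force'],s['ft_force'],'q',q,'r',np.hypot(x+.013,y-.075))
n=12; px,py=x,y
for k in range(1,n+1):
    a=q*(1-k/n); X=-.013-.115*np.sin(a);Y=.075-.115*np.cos(a)
    print(k,round(a,2),'tx',round((X-px)*1e3,1),'ty',round(-(Y-py)*1e3,1)); px,py=X,Y
```

```text
[ 0.50653976 -0.17529102  0.07910182] 16.832270130192573 26.34938210248947 [-1.70961349 -1.15417022  3.96576159] q 1.201830345133165 r 0.11802853194284582
1 1.1 tx 7.5 ty 9.4
2 1.0 tx 5.7 ty 10.0
3 0.9 tx 6.7 ty 9.4
4 0.8 tx 7.6 ty 8.7
5 0.7 tx 8.4 ty 7.9
6 0.6 tx 9.2 ty 7.0
7 0.5 tx 9.8 ty 6.0
8 0.4 tx 10.4 ty 5.0
9 0.3 tx 10.8 ty 4.0
10 0.2 tx 11.2 ty 2.9
11 0.1 tx 11.4 ty 1.7
12 0.0 tx 11.5 ty 0.6
```

Request:
servo_tool --increments '[{"fingers": 10,"tx": 6.5,"ty": 10,"tz": -0.5,"turn": 0},{"fingers": 10,"tx": 5.7,"ty": 10,"tz": -0.5,"turn": 0},{"fingers": 10,"tx": 6.7,"ty": 9.4,"tz": -0.5,"turn": 0},{"fingers": 10,"tx": 7.6,"ty": 8.7,"tz": -0.5,"turn": 0},{"fingers": 10,"tx": 8.4,"ty": 7.9,"tz": -0.5,"turn": 0},{"fingers": 10,"tx": 9.2,"ty": 7,"tz": -0.5,"turn": 0},{"fingers": 10,"tx": 9.8,"ty": 6,"tz": 0,"turn": 0},{"fingers": 10,"tx": 10.4,"ty": 5,"tz": 0,"turn": 0},{"fingers": 10,"tx": 10.8,"ty": 4,"tz": 0,"turn": 0},{"fingers": 10,"tx": 11.2,"ty": 2.9,"tz": 0,"turn": 0},{"fingers": 10,"tx": 9,"ty": 1.4,"tz": 0,"turn": 0},{"fingers": 10,"tx": 6,"ty": 0.3,"tz": 0,"turn": 0},{"fingers": 10,"tx": 5,"ty": 0,"tz": 0,"turn": 0},{"fingers": 10,"tx": 3,"ty": 0,"tz": 0,"turn": 0},{"fingers": 10,"tx": 1,"ty": 0,"tz": 0,"turn": 0},{"fingers": 10,"tx": 0,"ty": 0,"tz": 0,"turn": 0}]'

```text
time_s: 16.03
tcp_pos: [0.6317, -0.2145, 0.0797]
orientation: [[0.962, 0.273, -0.005], [0.273, -0.962, -0.001], [-0.005, -0.0, -1.0]]
ft_force: [-0.8, -5.2, -14.9]
gripper_width: 0.198
gripper_force: 24.7
```

```bash
cat > q.py <<'E'
from fit import *
s=observe(); J=[.6338,-.1727,.278]; x,y=local(s['tcp_pos'][None],J); x=x[0];y=y[0]
q=np.arctan2(-(x+.013),-(y-.075)); print(s['time_s'],s['tcp_pos'],s['gripper_width']*85.4,s['ft_force'],s['wrist_torque'],'loc',x,y,'q',q,'r',np.hypot(x+.013,y-.075))
E
python3 q.py; python3 chk.py 4
```

```text
16.0333 [ 0.63168736 -0.21451156  0.07969155] 16.904762608475043 [ -0.80087888  -5.16210742 -14.87780436] [-0.88423022  0.28264141  0.30604484] loc -0.013505999900156749 -0.03962648090094717 q 0.004414308190548142 r 0.11462759772251255
top tall top n 292 x [0.003  0.0792] y [-0.0232  0.0241] z [0.0562 0.0599 0.0641]
lever q 0.0666889319515096 109
handle [ 0.6068 -0.1434  0.0415] (array([-0.0179]), array([0.0355])) 0.72
side tall top n 229 x [-0.0104  0.0785] y [-0.0224  0.0288] z [0.0552 0.0582 0.061 ]
lever q 0.024549988514648062 136
handle [ 0.6103 -0.1496  0.0415] (array([-0.0163]), array([0.0287])) 0.74
```

View pics/crop4.png

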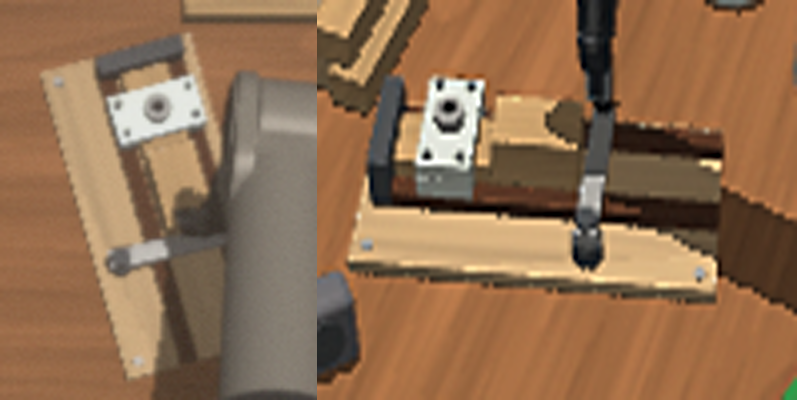

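The picture shows the lever across the channel at (595,150), directly behind the timber. I'll press it a little further to be sure it is on its hard stop, then let go.

Request:
servo_tool --increments '[{"fingers": 10,"tx": 1.5,"ty": 0,"tz": 1,"turn": 0},{"fingers": 10,"tx": 1.5,"ty": 0,"tz": 1,"turn": 0},{"fingers": 10,"tx": 0,"ty": 0,"tz": 0,"turn": 0}]'

```text
time_s: 16.48
tcp_pos: [0.6367, -0.2132, 0.0797]
orientation: [[0.962, 0.273, -0.0], [0.273, -0.962, -0.001], [-0.0, 0.001, -1.0]]
ft_force: [0.8, -4.8, -14.3]
gripper_width: 0.198
gripper_force: 25.0
```

```bash
python3 q.py
```

```text
16.4833 [ 0.63672524 -0.21320072  0.07973974] 16.893274846828703 [  0.81211615  -4.8260695  -14.28730484] [-0.94258807  0.16591783  0.13366504] loc -0.008301805546390584 -0.03974852439136117 q -0.04092054189522183 r 0.11484466413864745
```

Request:
servo_tool --increments '[{"fingers": 10,"tx": 1.5,"ty": 0,"tz": 0,"turn": 0},{"fingers": 10,"tx": 1.5,"ty": 0,"tz": 0,"turn": 0},{"fingers": 10,"tx": 0,"ty": 0,"tz": 0,"turn": 0}]'

```text
time_s: 16.73
tcp_pos: [0.6372, -0.2131, 0.0797]
orientation: [[0.962, 0.272, -0.006], [0.272, -0.962, -0.002], [-0.006, 0.0, -1.0]]
ft_force: [-5.9, -4.8, -9.4]
gripper_width: 0.203
gripper_force: 25.3
```

```bash
python3 q.py
```

```text
16.7333 [ 0.63715596 -0.21311977  0.0796573 ] 17.32455173604163 [-5.90362076 -4.8313855  -9.38396476] [-1.11175973  1.08419941  0.20926458] loc -0.007865406240710705 -0.03978889274092301 q -0.04470095704543557 r 0.11490367248160548
```

The hard stop is felt (about 6 N). Letting go and lifting clear.

Request:
servo_tool --increments '[{"fingers": 20,"tx": 0,"ty": 0,"tz": 0,"turn": 0},{"fingers": 30,"tx": 0,"ty": 0,"tz": 0,"turn": 0},{"fingers": 45,"tx": 0,"ty": 0,"tz": 0,"turn": 0},{"fingers": 45,"tx": 0,"ty": 0,"tz": 0,"turn": 0},{"fingers": 45,"tx": 0,"ty": 0,"tz": 0,"turn": 0},{"fingers": 45,"tx": 0,"ty": 0,"tz": -20,"turn": 0},{"fingers": 45,"tx": 0,"ty": 0,"tz": -35,"turn": 0},{"fingers": 45,"tx": 0,"ty": 0,"tz": -40,"turn": 0},{"fingers": 45,"tx": -20,"ty": 0,"tz": -30,"turn": 0},{"fingers": 45,"tx": -40,"ty": 0,"tz": 0,"turn": 0},{"fingers": 45,"tx": -40,"ty": 0,"tz": 0,"turn": 0},{"fingers": 45,"tx": -40,"ty": 0,"tz": 0,"turn": 0},{"fingers": 45,"tx": -20,"ty": 0,"tz": 0,"turn": 0},{"fingers": 45,"tx": 0,"ty": 0,"tz": 0,"turn": 0},{"fingers": 45,"tx": 0,"ty": 0,"tz": 0,"turn": 0},{"fingers": 45,"tx": 0,"ty": 0,"tz": 0,"turn": 0}]'

```text
time_s: 18.07
tcp_pos: [0.4874, -0.2544, 0.2061]
orientation: [[0.961, 0.275, 0.003], [0.275, -0.961, 0.0], [0.003, 0.001, -1.0]]
ft_force: [0.2, 0.3, 0.2]
gripper_width: 0.529
gripper_force: 0.0
```

```bash
python3 chk.py 5; python3 q.py
```

```text
top tall top n 347 x [0.0002 0.0794] y [-0.0237  0.0239] z [0.0552 0.0602 0.0644]
lever q 0.0034698027816204057 152
handle [ 0.6107 -0.1624  0.0437] (array([-0.0194]), array([0.0162])) 0.54
side tall top n 224 x [-0.0083  0.0788] y [-0.0252  0.028 ] z [0.0548 0.0582 0.0607]
lever q -0.023378035570730968 143
handle [ 0.6194 -0.1686  0.0427] (array([-0.0127]), array([0.0079])) 0.58
18.2667 [ 0.4872336  -0.2541934   0.20523914] 45.02848641672586 [1.09999948 0.05946254 0.19159954] [ 0.04460947 -0.00910795 -0.04956063] loc -0.16330363504589868 -0.038141904251643745 q 0.9255339600173332 r 0.18812834237748127
```

View pics/crop5.png

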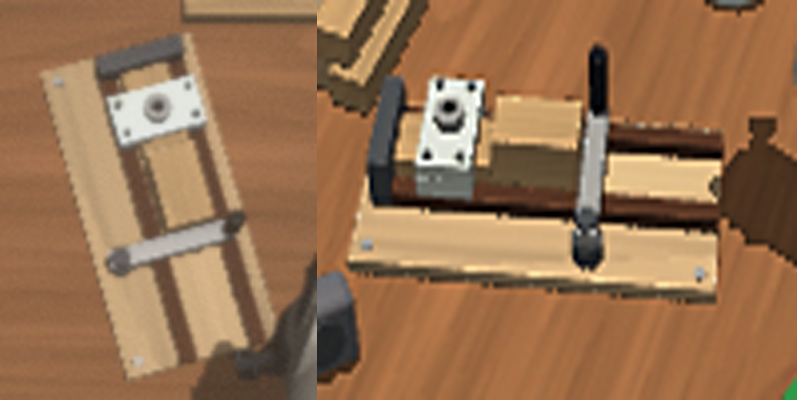

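The lever lies shut across the channel at (593,170), and the timber is flat and home under the bridge (tall part from jig x about 0 to 79 mm, top at 60 mm). The gripper is clear, so I'm handing it in.

```bash
python3 -c "
from station import *
print(sign_off())"
```

```text
the job is handed in; nothing more can be done
None
```

I handed the job in: by the last camera and force checks the timber is flat and against the stop with its lap under the bridge, the lever is shut, and the gripper is clear; no bystander was touched, and the judge's verdict was not shown.

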